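# Unscrew the pepper grinder's top and stand it in the sauce dish

### The arm

A 7-joint arm with a two-finger parallel gripper is mounted at the origin on the work surface. World frame = base frame: x ahead of the robot, y to its left, z up, the work surface at z = 0. Lengths are in m, angles in rad, forces in N, time in s.
With the tool pointing down it reaches from about 0.4 to 0.875 m from the base axis. Payload 6.5 kg.
Tool frame: the origin (TCP) lies on the mounting face of the last link; the fingertips stand 173 mm ahead of it and the grasp point (between the pads) lies arm.hold_point_z ahead of it (arm.hold_point_z is the distance from the TCP to the grasp point, in m); z points along the fingers, y is the line along which they close (so a half turn about z gives the same grasp; the last joint's range is limited). The gripper opens to 85 mm and grips with 20 to 120 N. Pads are 22 mm wide; open, the fingers measure 114 mm over their backs; the gripper's body (76 mm by 85 mm) begins 54 mm behind the grasp point. The pads swing forward as they close: fully open they stand 13 mm farther back than shut.
Start: joints at [1.21, 0.536, -0.004, 1.538, 0.003, 1.067, -0.071], TCP at [0.189, -0.622, 0.405] pointing down, gripper open.
Joint ranges: [-2.7, 2.7], [-0.37, 2.16], [-1.27, 1.26], [0.24, 2.4], [-1.31, 4.45], [0.19, 1.91], [-2.76, 2.76]. Speed limits (rad/s): [2.39, 2.39, 3.14, 3.14, 3.14, 3.14, 3.14].

### API

Orientations are given as [roll, pitch, yaw] about the fixed x, y, z axes, in that order (R = Rz(yaw) Ry(pitch) Rx(roll)).
In Python, from workcell import telemetry, camera, arm gives the robot as it stands.
- The arm moves only by the tool carry_out, never from a script. Its argument "deltas" is a list of rows, each an object with "xyz": the shift along the tool's x, y, z scaled (see below), a list of three; "spin": the turn about the tool's z scaled (see below); "grip": the opening, from 0 (shut) to 1 (fully open). A call has 1 to 10 rows; each row is the pose to reach, as a shift and turn from the pose commanded when the call began, along the tool's axes at that moment; what a row does not reach only later rows make up. The controller multiplies each number of a shift by 20 cm and each number of a turn by pi/4 rad. A row lasts 1/12 s, in which the tool goes at most 41.7 mm and 7.16 degrees, less where a joint would pass 70% of its speed; a pose out of reach is approached as far as the arm can. A call with a number of a shift or a turn outside -1 to 1 is refused whole. A call with a gripper value outside its range is refused whole. The fingers move at their own pace and stop on an object; "grip_force" is the grip in N (left out, the last holds). Time passes only in rows, so rows that repeat a pose let the fingers close. It gives the time, the measured TCP pose, the force, the opening and the grip force at its end, in the units of the state.
- telemetry.get_obs(): the state, without advancing time (a new reading comes with each control period).
- camera(name): name is "side" or "top" or "wrist"; returns a dict with "pixels" (480x640x3 uint8, red, green, blue), "range_z" (480x640 float32, m along the optical axis (not along the pixel's ray), 0 where there is no reading), "fx", "fy", "cx", "cy" (pixels), "R" (3x3) and "t" (3): a world point X has camera coordinates R X + t. Camera axes: x right, y down, z forward; pixel columns grow to the right and rows downward; lengths in m; the calibration is good to about 2 mm. The wrist camera is an equidistant fisheye: a pixel r from the principal point sees the ray r / f radians off the axis. A picture is of the moment at which its call begins.
- arm.finish_job(): hands the job in; it is judged then, once.
The state is a dict: "time_s": time; "joints": joint angles; "qd": joint speeds; "joint_torque": joint torques, N m; "eef_pos": TCP position; "tool_rot": TCP orientation; "wrist_force": force on the tool from outside, world axes, zero at the start; "torque": the same for the moment, N m; "width": finger opening in m; "gripper_force": force on a finger pad.
Only numpy, scipy, OpenCV 4.12 (cv2) and the standard library are available. Lean on these libraries where they do the work, as an engineer would, in place of code of your own. Each camera call takes 0.05 s, during which the arm holds its last target. There are 200 camera calls.

### The job

The pepper grinder is to be refilled. Unscrew its wide round steel top anticlockwise, letting go and gripping afresh as the wrist runs out of turn, until it is loose, then lift it off and set it down gently, upright, in the middle of the shallow sauce dish.

Things in the scene. Friction and masses are not known exactly. Their poses are not given: they have to be found in the camera images.
- grinder: Pepper grinder without its top: glass cylinder 60 mm across, dark peppercorns in it, shoulder 85 mm above the shelf (142 mm high with top). Its neck rises 26 mm higher inside the top. Fixed in a white socket 72 mm across. Origin: centre of its foot, on the shelf; z up, the screw axis. Not the salt mill (same socket, pale contents, narrow finial 24 mm across) nor the squat spice jar.
- top: Its screw top, 0.1 kg, 57 mm tall: smooth steel drum 48 mm across (27 to 57 mm above the origin: grip here) on a black skirt 46 mm across; thin rib along x on the crown. Origin: centre of the skirt's lower edge, resting on the glass shoulder; z up. Does not rise as it turns; lugs hold it down until turned about 2.2 rad anticlockwise seen from above; stop at 2.6; from 2.2 on it lifts straight off.
- dish: Shallow round blue-glazed ceramic sauce dish, loose, 0.22 kg: 124 mm across the rim, 16 mm high, flat inner floor 90 mm across, 5 mm above the shelf. Origin: centre of its underside; z up. Not the deeper rice bowl of the same ceramic (104 mm across, 55 mm high).
- thread (a joint): Turn of the grinder's screw, rad: 0 tight (at the start), growing anticlockwise seen from above, stop at 2.5. Stiff (0.12 N m), stays where it is left. The top has 0.1 rad of play on it, so when unscrewing the top turns about 0.1 rad further than this reads; it can be lifted off from a reading of about 2.1.
There are look-alikes about, which are no part of the job. There is more than one size of the dish; the job needs the middle-sized.

How it is judged:
On the way, in this order (a step that is already met when the one before it is completed fails the run):
1. the top has been unscrewed (turned at least 1.9 rad anticlockwise) while still seated on the grinder (value of joint thread above 1.9 rad and z of top in the frame of grinder below 0.095 m and horizontal distance between top and grinder below 0.01 m), for 0.1 s.
2. the top has been lifted clear of the neck (z of top in the frame of grinder above 0.115 m), for 0.1 s.
At the end, for the whole second after the job is handed in: The grinder's top stands upright (within 10 degrees) on the floor of the sauce dish, its axis within 25 mm of the dish's centre, the dish flat, both at rest and let go (horizontal distance between top and dish below 0.025 m and z of top in the frame of dish between 0.001 and 0.01 m and angle between top's own z axis and vertical below 0.17 rad and angle between dish's own z axis and vertical below 0.1 rad and linear speed of each of top, dish below 0.02 m/s); the robot touches nothing.
It fails at once if the top is dropped or thrown instead of set down gently (it moves faster than 0.7 m/s while not touched by the fingers, as after a fall of 25 mm) (linear speed of top above 0.7 m/s and contact force between the fingers and top below 0.05 N).
It also fails if it takes over 48 s, if anything falls off the work surface, if the arm or the gripper's body presses on something with over 40 N, if the wrist force passes 120 N, or if a joint passes its speed limit or range.

## Working session

There is one attempt and no reset: what is moved stays moved. The work goes in short steps, Python scripts to look and compute and a tool call to move; the robot and the scene stay as the last step left them, time stands still between calls to the robot, and variables do not carry over. Pictures are saved under pics/ and viewed, at most 10 in all, crops included, and the job is handed in when it is done.

Besides the shell and the picture viewer there is one more tool, called after "Emit:" as name(argument=value, ...), one argument or row to a line, values as JSON. carry_out: Moves the arm, as the interface text tells. Shifts and turns lie within -1 to 1; 1 stands for 20 cm of shift or pi/4 rad of turn. Its arguments: {"type":"object","properties":{"deltas":{"type":"array","items":{"type":"object","properties":{"xyz":{"type":"array","items":{"type":"number","minimum":-1,"maximum":1}},"spin":{"type":"number","minimum":-1,"maximum":1},"grip":{"type":"number"}}}},"grip_force":{"type":"number"}},"required":["deltas"]}

```bash
mkdir -p pics
cat > h.py <<'E'
import numpy as np, cv2
from workcell import telemetry, camera, arm
def world(c):
    z=c["range_z"]; v,u=np.mgrid[0:480,0:640]
    P=np.stack([(u-c["cx"])/c["fx"]*z,(v-c["cy"])/c["fy"]*z,z],-1)
    return (P-c["t"])@c["R"]   # R^T (P-t)
E
python3 - <<'E'
from h import *
o=telemetry.get_obs(); print({k:np.round(v,3) for k,v in o.items()}, arm.hold_point_z)
for n in("top","side"):
    c=camera(n); cv2.imwrite(f"pics/{n}1.png",c["pixels"][...,::-1]); np.savez(f"{n}1.npz",**c)
    W=world(c); ok=c["range_z"]>0
    print(n,W[240,320],-c["R"].T@c["t"])
E
```

```text
{'time_s': np.float64(0.0), 'joints': array([ 1.21 ,  0.537, -0.004,  1.539,  0.003,  1.067, -0.071]), 'qd': array([-0.   ,  0.001, -0.   , -0.   , -0.001,  0.   ,  0.001]), 'joint_torque': array([-1.0000e-03, -5.8341e+01,  1.0480e+00, -2.5910e+01,  1.2000e-02,
        1.0000e-02, -0.0000e+00]), 'eef_pos': array([ 0.189, -0.622,  0.404]), 'tool_rot': array([-3.14 ,  0.   ,  0.295]), 'wrist_force': array([-0.816,  0.081,  0.119]), 'torque': array([ 0.057,  0.017, -0.051]), 'gripper_force': np.float64(0.0), 'width': np.float64(0.085)} 0.1547
top [ 0.48373336  0.05374207 -0.00226101] [0.3787604  0.08677016 1.07202816]
side [ 4.82731988e-01  6.05454214e-03 -5.49859970e-05] [0.39410189 0.87092887 0.74185895]
```

View pics/top1.png

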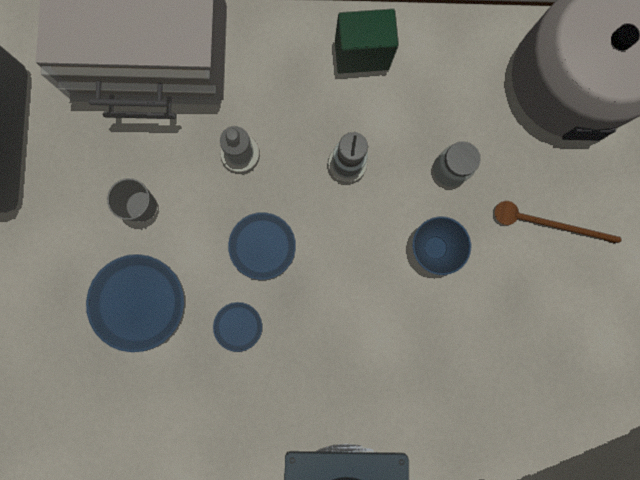

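View pics/side1.png

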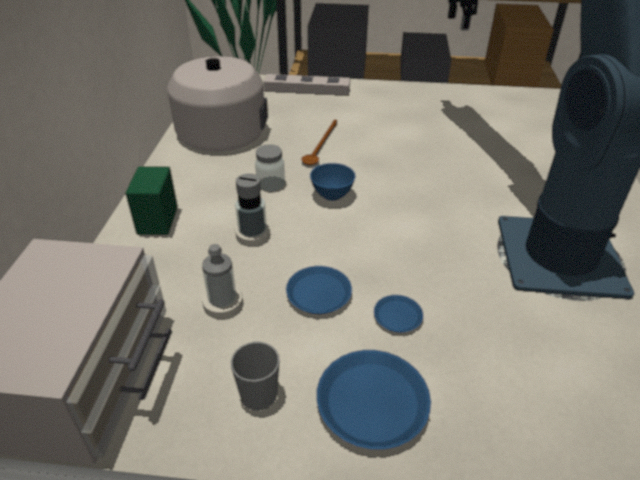

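Top view candidates:
- **Grinder:** (352,150) has a wide drum with a rib and dark contents, so it fits. (235,140) has a narrow finial and pale contents, so it is the salt mill. (460,160) is the squat jar.
- **Dish:** (262,246) is the middle-sized one. (136,303) is larger, (238,327) is smaller, and (442,246) is the deep bowl.

Next I'll measure these and confirm in one enlarged crop.

Run:
```python
from h import *
for n in("top","side"):
    c=dict(np.load(n+"1.npz")); W=world(c); z=W[...,2]; ok=c["range_z"]>0
    hsv=cv2.cvtColor(c["pixels"],cv2.COLOR_RGB2HSV)
    blue=((hsv[...,0]>100)&(hsv[...,0]<125)&(hsv[...,1]>110)&ok&(z<.08)).astype(np.uint8)
    k,l,st,_=cv2.connectedComponentsWithStats(blue)
    for i in range(1,k):
        if st[i,4]<500: continue
        p=W[l==i]; m,d,_=cv2.minAreaRect((p[:,:2]*1000).astype(np.float32))
        print(n,st[i,:4],"c",np.round(m,1),"size",np.round(d,1),"z",np.round(np.percentile(p[:,2],[2,50,98])*1000,1))
    # drum crown, near grinder
    g=ok&(z>.136)&(z<.15)&(W[...,0]>.5)&(W[...,0]<.75)&(abs(W[...,1]-.07)<.12)
    k,l,st,_=cv2.connectedComponentsWithStats(g.astype(np.uint8))
    for i in range(1,k):
        if st[i,4]<30: continue
        p=W[l==i]; m,d,_=cv2.minAreaRect((p[:,:2]*1000).astype(np.float32))
        print(n,"crown",st[i],np.round(m,1),np.round(d,1),np.median(p[:,2]))
t=cv2.imread("pics/top1.png")[110:290,200:500]; s=cv2.imread("pics/side1.png")[160:330,190:400]
a=cv2.resize(t,(750,450)); 
cv2.imwrite("pics/crop1.png",np.hstack([cv2.resize(t,(450,270)),cv2.resize(s,(334,270))]))
```

```text
top crown [339 132  29  29 660] [625.   7.] [46.5 46.2] 0.141858029370766
side [312 165  42  35] c [ 472.5 -156.5] size [ 93.1 104.7] z [10.8 36.  55.4]
side [287 267  63  46] c [469.7 161.3] size [113.7 118.8] z [ 2.8  5.9 16.6]
side [375 296  47  36] c [323.8 200.1] size [82.2 84.5] z [ 1.1  4.3 11.7]
side [318 351 112  98] c [362.5 381.8] size [166.3 169.2] z [ 4.8  8.  23.2]
side crown [236 173  25  17 314] [622.4   7.8] [49.8 46. ] 0.14178248066904534
```

View pics/crop1.png

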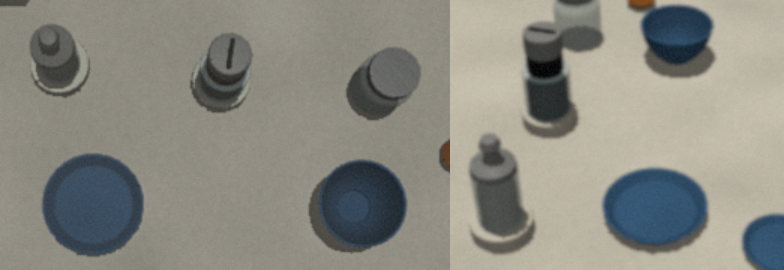

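The crop confirms the grinder: dark contents, wide ribbed drum, crown at z 0.142 m and about 47 mm across, axis near (0.6245, 0.0075). The dish (about 119 mm in the side view) is the middle of three. Next I'll refine its centre and check the heights along the path.

Run:
```python
from h import *
c=dict(np.load("top1.npz")); W=world(c); z=W[...,2]
hsv=cv2.cvtColor(c["pixels"],cv2.COLOR_RGB2HSV); print(hsv[246,262],hsv[246,442],hsv[400,300],z[246,262])
b=((hsv[...,0]>95)&(hsv[...,0]<125)&(hsv[...,1]>90)).astype(np.uint8)
k,l,st,_=cv2.connectedComponentsWithStats(b)
for i in range(1,k):
    if st[i,4]<500: continue
    p=W[l==i]; m,d,_=cv2.minAreaRect((p[:,:2]*1000).astype(np.float32)); print(st[i],np.round(m,1),np.round(d,1),np.round(p[:,:2].mean(0)*1000,1))
for r,n in(((0,140,505,640),"pot"),((115,175,215,262),"salt"),((0,100,40,215),"oven")):
    print(n,np.percentile(z[r[0]:r[1],r[2]:r[3]],99))
```

```text
[106  93 101] [106 113  95] [ 16  26 145] 0.004988107701210535
[ 235  220   54   54 1674] [456.3 134.1] [154.3  96. ] [469.1 159. ]
[417 225  47  45 943] [417.3 -63.8] [ 79.2 300.7] [ 474.3 -161.7]
[  93  263   91   89 4736] [392.3 280. ] [155.7 354.8] [359.2 376.4]
[218 307  39  38 689] [333.3 157.4] [ 66.1 154.4] [327.9 200.4]
pot 0.1985587794785848
salt 0.14146264214866802
oven 0.16413053874099676
```

Dish centre is about (0.470, 0.160), floor 5 mm, matching the description. Everything along the path stays below the fingertips (0.23 m), so I'll go.

Emit:
carry_out(
  deltas=[
    {"xyz":[1,-0.79,0],"spin":0,"grip":1},
    {"xyz":[1,-0.79,0],"spin":0,"grip":1},
    {"xyz":[1,-0.79,0],"spin":0,"grip":1},
    {"xyz":[1,-0.79,0],"spin":0,"grip":1},
    {"xyz":[1,-0.79,0],"spin":0,"grip":1},
    {"xyz":[1,-0.79,0],"spin":0,"grip":1},
    {"xyz":[1,-0.79,0],"spin":0,"grip":1},
  ],
  grip_force=70,
)

```text
time_s: 0.68
eef_pos: [0.3393, -0.4059, 0.4045]
tool_rot: [-3.138, -0.003, 0.305]
wrist_force: [0.6, -1.0, -0.3]
width: 0.085
gripper_force: 0.0
```

Emit:
carry_out(
  deltas=[
    {"xyz":[1,-0.79,0],"spin":0,"grip":1},
    {"xyz":[1,-0.79,0],"spin":0,"grip":1},
    {"xyz":[1,-0.79,0],"spin":0,"grip":1},
    {"xyz":[1,-0.79,0],"spin":0,"grip":1},
    {"xyz":[1,-0.79,0],"spin":0,"grip":1},
    {"xyz":[1,-0.79,0],"spin":0,"grip":1},
    {"xyz":[1,-0.79,0],"spin":0,"grip":1},
  ],
)

```text
time_s: 1.27
eef_pos: [0.4836, -0.1959, 0.4048]
tool_rot: [-3.139, -0.004, 0.305]
wrist_force: [0.2, 0.7, 0.0]
width: 0.0856
gripper_force: 0.0
```

Emit:
carry_out(
  deltas=[
    {"xyz":[1,-0.79,0],"spin":0,"grip":1},
    {"xyz":[1,-0.79,0],"spin":0,"grip":1},
    {"xyz":[1,-0.79,0],"spin":0,"grip":1},
    {"xyz":[1,-0.79,0],"spin":0,"grip":1},
    {"xyz":[1,-0.79,0],"spin":0,"grip":1},
    {"xyz":[1,-0.79,0],"spin":0,"grip":1},
    {"xyz":[1,-0.79,0],"spin":0,"grip":1},
    {"xyz":[1,-0.79,0],"spin":0,"grip":1},
  ],
)

```text
time_s: 1.93
eef_pos: [0.626, 0.0095, 0.404]
tool_rot: [-3.139, -0.0, 0.301]
wrist_force: [0.2, -0.3, 0.2]
width: 0.085
gripper_force: 0.0
```

Run:
```python
from h import *
o=telemetry.get_obs(); print(np.round(o["joints"],3)); p=o["eef_pos"]; r,pi,y=o["tool_rot"]; print(p,o["tool_rot"],o["time_s"])
from scipy.spatial.transform import Rotation as R
M=R.from_euler("xyz",[r,pi,y]).as_matrix()
print("to grinder, units",M.T@(np.array([.6245,.0075,.282])-p)/.2)
c=camera("wrist"); cv2.imwrite("pics/w1.png",c["pixels"][...,::-1])
```

```text
[ 0.099  0.511 -0.262  1.594  0.143  1.056 -1.471]
[0.62602358 0.00952137 0.40397179] [-3.13940875e+00 -1.60647943e-04  3.00629313e-01] 1.9333
to grinder, units [-0.01036706  0.00872958  0.60983968]
```

View pics/w1.png

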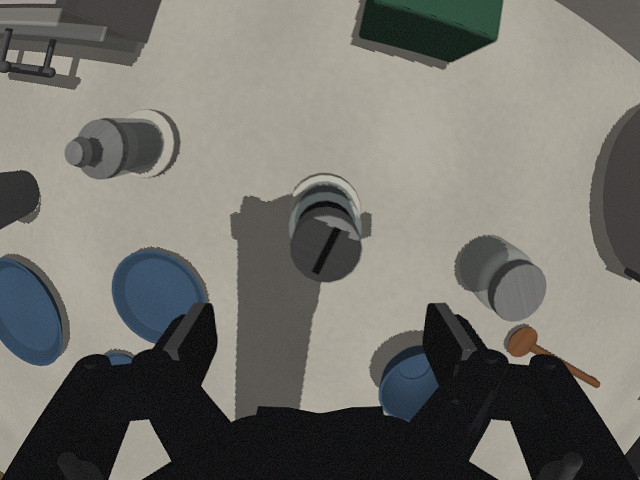

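The wrist view shows the ribbed crown at (326,244), lined up between the open fingers (about 200 and 435), with the salt mill at left and the spice jar at right. Now I'll descend and grip.

Emit:
carry_out(
  deltas=[
    {"xyz":[-0.01,0.009,0.15],"spin":0,"grip":1},
    {"xyz":[-0.01,0.009,0.3],"spin":0,"grip":1},
    {"xyz":[-0.01,0.009,0.4],"spin":0,"grip":1},
    {"xyz":[-0.01,0.009,0.5],"spin":0,"grip":1},
    {"xyz":[-0.01,0.009,0.57],"spin":0,"grip":1},
    {"xyz":[-0.01,0.009,0.61],"spin":0,"grip":1},
    {"xyz":[-0.01,0.009,0.61],"spin":0,"grip":1},
    {"xyz":[-0.01,0.009,0.61],"spin":0,"grip":0.7},
  ],
)

```text
time_s: 2.65
eef_pos: [0.6237, 0.0024, 0.2829]
tool_rot: [3.141, 0.0, 0.293]
wrist_force: [0.7, -0.1, 0.2]
width: 0.0751
gripper_force: 0.0
```

Emit:
carry_out(
  deltas=[
    {"xyz":[0,0,0],"spin":0,"grip":0.3},
    {"xyz":[0,0,0],"spin":0,"grip":0.3},
    {"xyz":[0,0,0],"spin":0,"grip":0.3},
    {"xyz":[0,0,0],"spin":0,"grip":0.3},
    {"xyz":[0,0,0],"spin":0,"grip":0.3},
    {"xyz":[0,0,0],"spin":0,"grip":0.3},
    {"xyz":[0,0,0],"spin":0,"grip":0.3},
  ],
  grip_force=70,
)

```text
time_s: 3.23
eef_pos: [0.6243, 0.0042, 0.2843]
tool_rot: [3.142, -0.002, 0.295]
wrist_force: [-2.9, 1.1, 5.9]
width: 0.0461
gripper_force: 71.4
```

Emit:
carry_out(
  deltas=[
    {"xyz":[0.004,-0.012,0],"spin":0,"grip":0.3},
    {"xyz":[0.004,-0.012,0],"spin":-0.1,"grip":0.3},
    {"xyz":[0.004,-0.012,0],"spin":-0.2,"grip":0.3},
    {"xyz":[0.004,-0.012,0],"spin":-0.3,"grip":0.3},
    {"xyz":[0.004,-0.012,0],"spin":-0.4,"grip":0.3},
    {"xyz":[0.004,-0.012,0],"spin":-0.4,"grip":0.3},
  ],
)

```text
time_s: 3.73
eef_pos: [0.6241, 0.006, 0.2843]
tool_rot: [3.141, -0.001, 0.613]
wrist_force: [-3.0, 0.1, 7.6]
width: 0.0466
gripper_force: 72.0
```

Run:
```python
from h import *
o=telemetry.get_obs(); print({k:np.round(v,3) for k,v in o.items()})
c=camera("wrist"); cv2.imwrite("pics/w2.png",c["pixels"][...,::-1])
```

```text
{'time_s': np.float64(3.733), 'joints': array([ 0.139,  0.658, -0.312,  1.682,  0.255,  0.841, -1.242]), 'qd': array([-0.011, -0.001,  0.017,  0.   , -0.015, -0.004, -0.089]), 'joint_torque': array([  0.103, -54.984,  -4.113, -20.928,   0.279,  -1.058,   0.859]), 'eef_pos': array([0.624, 0.006, 0.284]), 'tool_rot': array([ 3.141e+00, -1.000e-03,  6.130e-01]), 'wrist_force': array([-3.029,  0.07 ,  7.65 ]), 'torque': array([-0.162,  0.668,  0.005]), 'gripper_force': np.float64(72.042), 'width': np.float64(0.047)}
```

View pics/w2.png

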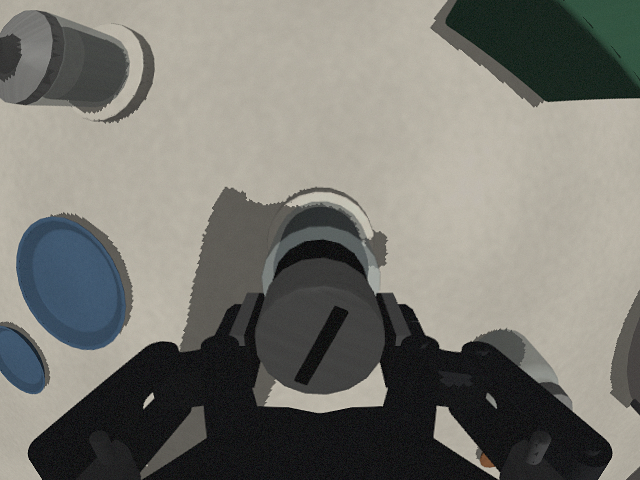

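The fingers hold the drum at (320,340), and the rib turned with the gripper, so there is no slip. I'll keep unscrewing.

Emit:
carry_out(
  deltas=[
    {"xyz":[0,0,0],"spin":-0.12,"grip":0.3},
    {"xyz":[0,0,0],"spin":-0.24,"grip":0.3},
    {"xyz":[0,0,0],"spin":-0.36,"grip":0.3},
    {"xyz":[0,0,0],"spin":-0.48,"grip":0.3},
    {"xyz":[0,0,0],"spin":-0.6,"grip":0.3},
    {"xyz":[0,0,0],"spin":-0.72,"grip":0.3},
    {"xyz":[0,0,0],"spin":-0.84,"grip":0.3},
    {"xyz":[0,0,0],"spin":-0.95,"grip":0.3},
    {"xyz":[0,0,0],"spin":-1,"grip":0.3},
  ],
)

```text
time_s: 4.53
eef_pos: [0.6244, 0.0054, 0.2843]
tool_rot: [3.14, 0.001, 1.397]
wrist_force: [-2.4, -1.4, 6.7]
width: 0.0463
gripper_force: 71.9
```

Emit:
carry_out(
  deltas=[
    {"xyz":[0,0,0],"spin":-0.12,"grip":0.3},
    {"xyz":[0,0,0],"spin":-0.24,"grip":0.3},
    {"xyz":[0,0,0],"spin":-0.36,"grip":0.3},
    {"xyz":[0,0,0],"spin":-0.48,"grip":0.3},
    {"xyz":[0,0,0],"spin":-0.6,"grip":0.3},
    {"xyz":[0,0,0],"spin":-0.72,"grip":0.3},
    {"xyz":[0,0,0],"spin":-0.8,"grip":0.3},
    {"xyz":[0,0,0],"spin":-0.8,"grip":0.3},
  ],
)

```text
time_s: 5.2
eef_pos: [0.6248, 0.0052, 0.2843]
tool_rot: [3.14, 0.002, 2.025]
wrist_force: [-0.6, -1.9, 5.8]
width: 0.0464
gripper_force: 71.9
```

Run:
```python
from h import *
o=telemetry.get_obs(); print({k:np.round(v,3) for k,v in o.items()})
c=camera("wrist"); cv2.imwrite("pics/w3.png",c["pixels"][...,::-1])
```

```text
{'time_s': np.float64(5.2), 'joints': array([ 0.361,  0.732, -0.644,  1.666,  0.53 ,  0.921, -0.034]), 'qd': array([-0.008, -0.005,  0.016,  0.002, -0.012, -0.006, -0.075]), 'joint_torque': array([ -1.176, -54.987, -11.171, -18.6  ,  -0.254,  -0.405,   0.768]), 'eef_pos': array([0.625, 0.005, 0.284]), 'tool_rot': array([3.140e+00, 2.000e-03, 2.025e+00]), 'wrist_force': array([-0.571, -1.945,  5.823]), 'torque': array([-0.343,  0.118, -0.039]), 'gripper_force': np.float64(71.875), 'width': np.float64(0.046)}
```

View pics/w3.png

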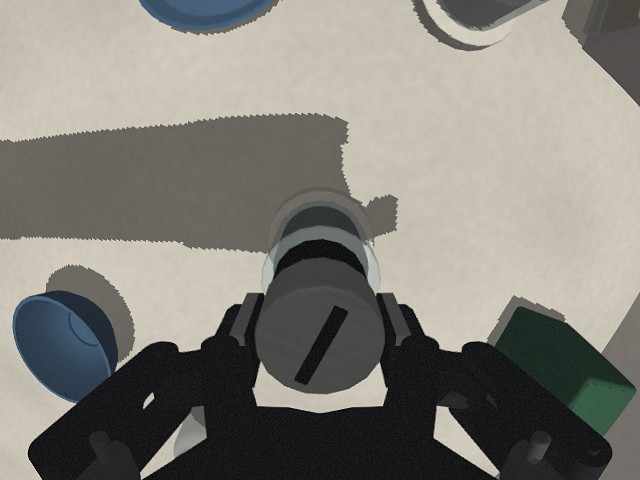

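The rib sits exactly as before in the gripper's view, so nothing has slipped and the top has turned about 1.73 rad. About 0.74 rad remains.

Emit:
carry_out(
  deltas=[
    {"xyz":[0,0,0],"spin":-0.12,"grip":0.3},
    {"xyz":[0,0,0],"spin":-0.24,"grip":0.3},
    {"xyz":[0,0,0],"spin":-0.36,"grip":0.3},
    {"xyz":[0,0,0],"spin":-0.48,"grip":0.3},
    {"xyz":[0,0,0],"spin":-0.6,"grip":0.3},
    {"xyz":[0,0,0],"spin":-0.72,"grip":0.3},
    {"xyz":[0,0,0],"spin":-0.84,"grip":0.3},
    {"xyz":[0,0,0],"spin":-0.94,"grip":0.3},
    {"xyz":[0,0,0],"spin":-0.94,"grip":0.3},
    {"xyz":[0,0,0],"spin":-0.94,"grip":0.3},
  ],
)

```text
time_s: 6.08
eef_pos: [0.6253, 0.0054, 0.2844]
tool_rot: [3.141, 0.004, 2.76]
wrist_force: [2.2, -1.7, 4.2]
width: 0.0467
gripper_force: 71.8
```

Emit:
carry_out(
  deltas=[
    {"xyz":[0,0,0],"grip":0.3},
    {"xyz":[0,0,0],"grip":0.3},
    {"xyz":[0,0,-0.02],"grip":0.3},
    {"xyz":[0,0,-0.05],"grip":0.3},
    {"xyz":[0,0,-0.05],"grip":0.3},
  ],
)

```text
invalid input at $.deltas[0]: expected keys xyz, spin, grip
```

Run:
```python
from h import *
o=telemetry.get_obs(); print({k:np.round(v,3) for k,v in o.items()})
```

```text
{'time_s': np.float64(6.083), 'joints': array([ 0.459,  0.79 , -0.804,  1.66 ,  0.665,  0.981,  0.608]), 'qd': array([-0.004, -0.004,  0.004,  0.002, -0.002, -0.002, -0.01 ]), 'joint_torque': array([ -0.895, -55.15 , -13.832, -16.635,  -0.574,   0.292,   0.148]), 'eef_pos': array([0.625, 0.005, 0.284]), 'tool_rot': array([3.141, 0.004, 2.76 ]), 'wrist_force': array([ 2.232, -1.682,  4.202]), 'torque': array([-0.283, -0.418, -0.059]), 'gripper_force': np.float64(71.764), 'width': np.float64(0.047)}
```

Emit:
carry_out(
  deltas=[
    {"xyz":[0,0,-0.02],"spin":0,"grip":0.3},
    {"xyz":[0,0,-0.05],"spin":0,"grip":0.3},
    {"xyz":[0,0,-0.08],"spin":0,"grip":0.3},
    {"xyz":[0,0,-0.08],"spin":0,"grip":0.3},
  ],
)

```text
time_s: 6.42
eef_pos: [0.6244, 0.0064, 0.3002]
tool_rot: [3.141, 0.002, 2.761]
wrist_force: [2.1, -0.8, 2.1]
width: 0.0464
gripper_force: 72.4
```

Emit:
carry_out(
  deltas=[
    {"xyz":[0,0,-0.08],"spin":0,"grip":0.3},
    {"xyz":[0,0,-0.16],"spin":0,"grip":0.3},
    {"xyz":[0,0,-0.24],"spin":0,"grip":0.3},
    {"xyz":[0,0,-0.3],"spin":0,"grip":0.3},
    {"xyz":[0,0,-0.3],"spin":0,"grip":0.3},
    {"xyz":[0,0,-0.3],"spin":0,"grip":0.3},
  ],
)

```text
time_s: 6.92
eef_pos: [0.6237, 0.0062, 0.3592]
tool_rot: [-3.141, 0.0, 2.761]
wrist_force: [-0.9, 0.7, -2.0]
width: 0.0464
gripper_force: 72.8
```

Run:
```python
from h import *
from scipy.spatial.transform import Rotation as R
o=telemetry.get_obs(); p=o["eef_pos"]; M=R.from_euler("xyz",o["tool_rot"]).as_matrix()
print(p,o["tool_rot"],o["wrist_force"],np.round(o["joints"],2))
print("to dish",M.T@(np.array([.470,.160,p[2]])-p)/.2)
c=camera("wrist"); s=camera("side"); cv2.imwrite("pics/w4.png",np.hstack([cv2.resize(c["pixels"],(400,300)),cv2.resize(s["pixels"][60:360,100:500],(400,300))])[...,::-1])
W=world(s); k=(np.hypot(W[...,0]-p[0],W[...,1]-p[1])<.04)&(W[...,2]>.11)&(s["range_z"]>0)
print("lowest", np.percentile(W[k][:,2],[0,1,5]))
```

```text
[0.62373081 0.0062209  0.35920228] [-3.14137309e+00  4.75976751e-04  2.76096477e+00] [-0.86873206  0.73659206 -2.02562599] [ 0.49  0.7  -0.86  1.61  0.59  1.1   0.66]
to dish [ 9.99289954e-01  4.28309081e-01 -5.69681408e-04]
lowest [0.11003604 0.16216332 0.18408305]
```

View pics/w4.png

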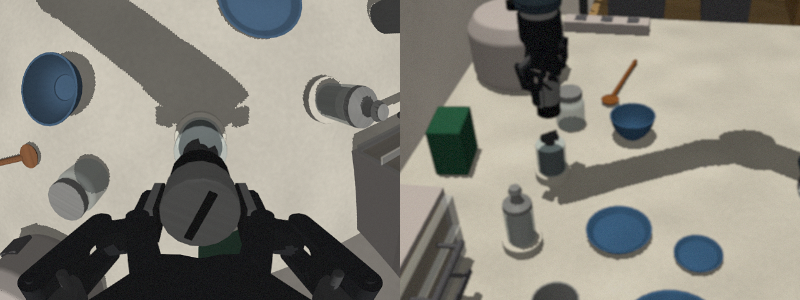

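The top is off the neck and in the fingers, with its skirt at z ≈ 0.16 m as expected. I'll carry it over the dish.

Emit:
carry_out(
  deltas=[
    {"xyz":[0.1,0.04,0],"spin":0,"grip":0.3},
    {"xyz":[0.25,0.11,0],"spin":0,"grip":0.3},
    {"xyz":[0.42,0.18,0],"spin":0,"grip":0.3},
    {"xyz":[0.6,0.26,0],"spin":0,"grip":0.3},
    {"xyz":[0.78,0.33,0],"spin":0,"grip":0.3},
    {"xyz":[0.92,0.39,0],"spin":0,"grip":0.3},
    {"xyz":[1,0.43,0],"spin":0,"grip":0.3},
    {"xyz":[1,0.43,0],"spin":0,"grip":0.3},
    {"xyz":[1,0.43,0],"spin":0,"grip":0.3},
  ],
)

```text
time_s: 7.77
eef_pos: [0.4694, 0.1607, 0.3582]
tool_rot: [-3.14, -0.001, 2.763]
wrist_force: [0.4, -0.7, -1.2]
width: 0.0466
gripper_force: 72.8
```

Emit:
carry_out(
  deltas=[
    {"xyz":[0,0,0.1],"spin":0,"grip":0.3},
    {"xyz":[0,0,0.25],"spin":0,"grip":0.3},
    {"xyz":[0,0,0.4],"spin":0,"grip":0.3},
    {"xyz":[0,0,0.52],"spin":0,"grip":0.3},
    {"xyz":[0,0,0.6],"spin":0,"grip":0.3},
    {"xyz":[0,0,0.64],"spin":0,"grip":0.3},
    {"xyz":[0,0,0.66],"spin":0,"grip":0.3},
    {"xyz":[0,0,0.66],"spin":0,"grip":0.3},
    {"xyz":[0,0,0.66],"spin":0,"grip":0.3},
  ],
)

```text
time_s: 8.52
eef_pos: [0.4708, 0.1602, 0.2273]
tool_rot: [3.141, 0.001, 2.76]
wrist_force: [-0.8, 0.2, -1.1]
width: 0.0464
gripper_force: 72.8
```

Run:
```python
from h import *
o=telemetry.get_obs(); p=o["eef_pos"]; print(p,o["tool_rot"],o["wrist_force"],np.round(o["joints"],2))
c=camera("wrist"); s=camera("side"); cv2.imwrite("pics/w5.png",np.hstack([cv2.resize(c["pixels"],(400,300)),cv2.resize(s["pixels"][150:350,220:420],(300,300))])[...,::-1])
```

```text
[0.4707854  0.16024015 0.22725028] [3.14093886e+00 7.45876286e-04 2.76035828e+00] [-0.83067277  0.23508533 -1.0569011 ] [ 0.18  0.71 -0.77  2.01  0.75  0.73  0.13]
```

View pics/w5.png

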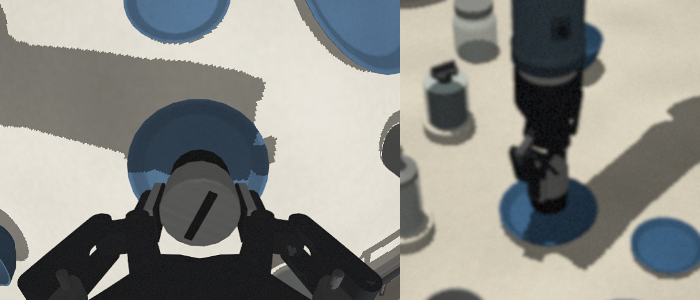

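The top is held over the centre of the dish (dish at about (198,165) in the left view). I'll lower it slowly until it touches.

Emit:
carry_out(
  deltas=[
    {"xyz":[0,0,0.04],"spin":0,"grip":0.3},
    {"xyz":[0,0,0.07],"spin":0,"grip":0.3},
    {"xyz":[0,0,0.09],"spin":0,"grip":0.3},
    {"xyz":[0,0,0.1],"spin":0,"grip":0.3},
    {"xyz":[0,0,0.105],"spin":0,"grip":0.3},
    {"xyz":[0,0,0.108],"spin":0,"grip":0.3},
    {"xyz":[0,0,0.108],"spin":0,"grip":0.3},
  ],
)

```text
time_s: 9.2
eef_pos: [0.4702, 0.1604, 0.205]
tool_rot: [3.142, -0.0, 2.761]
wrist_force: [-0.8, 0.2, -1.2]
width: 0.0462
gripper_force: 72.8
```

Emit:
carry_out(
  deltas=[
    {"xyz":[0,0,0.003],"spin":0,"grip":0.3},
    {"xyz":[0,0,0.006],"spin":0,"grip":0.3},
    {"xyz":[0,0,0.006],"spin":0,"grip":0.3},
    {"xyz":[0,0,0.006],"spin":0,"grip":0.3},
  ],
)

```text
time_s: 9.53
eef_pos: [0.4703, 0.1605, 0.2043]
tool_rot: [3.141, 0.001, 2.761]
wrist_force: [-1.0, -1.2, 5.6]
width: 0.0464
gripper_force: 73.8
```

Contact: vertical force has risen to 5.6 N at z 0.2043, as predicted. I'll release and rise.

Emit:
carry_out(
  deltas=[
    {"xyz":[0,0,0],"spin":0,"grip":0.6},
    {"xyz":[0,0,0],"spin":0,"grip":0.7},
    {"xyz":[0,0,0],"spin":0,"grip":0.9},
    {"xyz":[0,0,0],"spin":0,"grip":0.9},
    {"xyz":[0,0,0],"spin":0,"grip":0.9},
    {"xyz":[0,0,0],"spin":0,"grip":0.9},
  ],
  grip_force=20,
)

```text
time_s: 10.03
eef_pos: [0.4702, 0.1603, 0.2038]
tool_rot: [3.142, -0.0, 2.761]
wrist_force: [-0.3, -0.6, 0.0]
width: 0.0769
gripper_force: 0.0
```

Emit:
carry_out(
  deltas=[
    {"xyz":[0,0,-0.08],"spin":0,"grip":0.9},
    {"xyz":[0,0,-0.2],"spin":0,"grip":0.9},
    {"xyz":[0,0,-0.36],"spin":0,"grip":0.9},
    {"xyz":[0,0,-0.52],"spin":0,"grip":0.9},
    {"xyz":[0,0,-0.68],"spin":0,"grip":0.9},
    {"xyz":[0,0,-0.75],"spin":0,"grip":0.9},
    {"xyz":[0,0,-0.75],"spin":0,"grip":0.9},
    {"xyz":[0,0,-0.75],"spin":0,"grip":0.9},
  ],
)

```text
time_s: 10.7
eef_pos: [0.4703, 0.1601, 0.3539]
tool_rot: [3.141, 0.001, 2.76]
wrist_force: [1.0, 0.1, -0.8]
width: 0.0768
gripper_force: 0.0
```

Run:
```python
from h import *
o=telemetry.get_obs(); print(o["eef_pos"],o["wrist_force"],o["width"])
c=camera("wrist"); s=camera("side"); cv2.imwrite("pics/w6.png",np.hstack([cv2.resize(c["pixels"],(400,300)),cv2.resize(s["pixels"][200:350,240:390],(300,300))])[...,::-1])
W=world(s); k=(np.hypot(W[...,0]-.47,W[...,1]-.16)<.045)&(W[...,2]>.058)&(W[...,2]<.07)
print("crown",k.sum(),W[k].mean(0),np.ptp(W[k],axis=0))
```

```text
[0.47025246 0.16005551 0.35394892] [ 0.95215877  0.10680921 -0.77563733] 0.07682407878638592
crown 403 [0.46730148 0.16419896 0.06206478] [0.04547187 0.05065637 0.00953705]
```

View pics/w6.png

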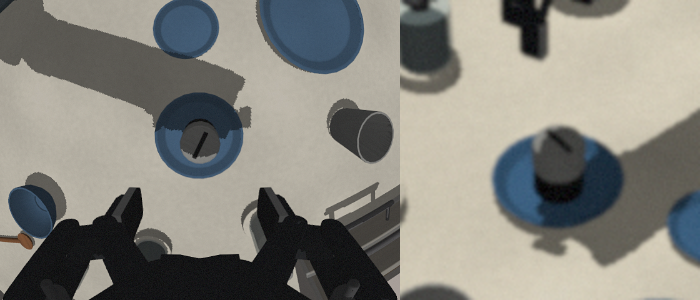

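The top stands upright in the middle of the dish with its crown at z = 0.062 m (5 + 57 mm), and the gripper is clear, so I'm handing in.

```bash
python3 -c "
from workcell import arm
print(arm.finish_job())"
```

```text
the job is handed in; nothing more can be done
None
```

I unscrewed the pepper grinder's top in one grasp (about 2.46 rad; the wrist never ran out of turn, so no regrip was needed), lifted it off, set it upright in the middle of the middle-sized sauce dish, and handed the job in at about 11 s; no verdict came back.

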